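# Fold the length stop over the crosscut fence and register a blank

## Task

Set the wooden furniture-foot blank up for crosscutting: fold the orange flip stop right over the fence until it lies fully flat on the work side, leave the blue stop folded back, then push the blank flat against the fence and along it until its end butts against the orange stop. Do it all by pushing with the fingertips: do not pinch or lift the stop or the blank, and leave the other things on the table where they are.

Things in the scene. Friction and masses are not known exactly. Their poses are not given: they have to be found in the camera images.
- crosscut_fence: Low aluminium fence bar across the carriage, 36 mm wide, 26 mm high; place and angle vary. Origin: on the table at the foot of its work face. x = out of the work face, to the robot's right; y = along the bar, away from the robot; z up. The bar fills x -36 to 0, y -165 to 110 mm. 37 mm high black clamp knobs at x 20, y -150 and x -56, y 80. Two flip stops near its -y end, 50 to 63 mm apart, in either order.
- orange_leaf (a joint): Leaf of the orange flip stop, hinge along fence y above the middle of the bar. 0 = folded back level to the robot's left (fence -x), 31 mm of free air under its outer 50 mm; pi/2 = standing up; pi (3.14, hard limit) = level over the work side. Stiff hinge: stays at any angle, turns at 0.1 to 0.2 N m (2 to 3 N at the tab). This is the stop to fold over.
- orange_hinge (a point): Middle of the orange hinge line: 35 mm above the table, 18 mm behind the work face (fence x = -18 mm). The hinge ears reach 44 mm high.
- orange_tab (a point): Finger tab: middle of the free edge of the orange leaf, at half thickness. The leaf is a plate (orange) 78 mm long, 36 mm wide along the fence, 8 mm thick; this edge is 80 mm from the hinge line. Own frame: x from the edge to the hinge, y along the fence, z out of the face that carries the stop block.
- orange_face (a point): Centre of the aluminium face (40 x 28 mm) of the orange leaf's stop block that the blank must butt against, facing fence +y, 18 mm from mid leaf; its y axis is always fence +y. The block, 40 x 36 x 28 mm, sits 26 to 66 mm from the hinge line: it stands up on the leaf at 0 (top 67 mm above the table) and hangs in front of the fence at pi (3 to 31 mm above the table).
- blue_leaf (a joint): Leaf of the blue flip stop, hinge along fence y above the middle of the bar. 0 = folded back level to the robot's left (fence -x), 31 mm of free air under its outer 50 mm; pi/2 = standing up; pi (3.14, hard limit) = level over the work side. Stiff hinge: stays at any angle, turns at 0.1 to 0.2 N m (2 to 3 N at the tab). Leave it folded back (0 to 0.12); the blank passes freely in front.
- blue_tab (a point): Finger tab: middle of the free edge of the blue leaf, at half thickness. The leaf is a plate (blue) 78 mm long, 36 mm wide along the fence, 8 mm thick; this edge is 80 mm from the hinge line. Own frame: x from the edge to the hinge, y along the fence, z out of the face that carries the stop block.
- foot_blank: Square-ended beech blank, 40 x 84 x 28 mm, about 0.1 kg, loose on the table on the work side, 6 to 38 mm clear of the fence, a little askew, nearer the far end of the fence than both stops. Origin: centre of its underside; x across (40 mm), y along (84 mm, nearly fence +y). Brass insert in its -y end, pencil line across the top.
- blank_stop_end (a point): On the blank, 14 mm up the upright edge between its fence side and its -y end (blank frame -20, -42, 14 mm). This corner ends up touching both fence and stop.
- blank_free_end (a point): On the blank: the same at its +y end (blank frame -20, 42, 14 mm).
- tape_measure: Yellow and black tape measure, 40 x 80 x 68 mm, standing on the table left of the fence; leave alone. Origin: centre of its underside.
- try_square: Try square, 120 x 188 x 23 mm, beech stock and steel blade, lying further left; leave alone. Origin: centre of its underside.
- pencil: Red carpenter's pencil, 173 x 15 x 8 mm, lying left of the fence; leave alone. Origin: centre of its underside.
- spanner_19: Open-end spanner, 158 x 39 x 8 mm, lying right of the fence; leave alone. Origin: centre of its underside.
- push_stick: Orange push stick, 54 x 335 x 12 mm, lying on the saw table beyond the carriage; leave alone. Origin: centre of its underside.
- spare_knob: Black star knob with brass bush, 46 x 44 x 28 mm, left of the fence; leave alone. Origin: centre of its underside.

How it is judged (in metres and radians):
On the way, in this order (a step that is already met when the one before it is completed fails the run):
1. the orange leaf lies flat on the work side (value of joint orange_leaf above 3.07 rad), for 0.2 s.
2. the blank lies against the fence and butts against the orange stop (value of joint orange_leaf above 3.07 rad and x of blank_stop_end in the frame of crosscut_fence between -0.003 and 0.003 m and x of blank_free_end in the frame of crosscut_fence below 0.003 m and y of blank_stop_end in the frame of orange_face between -0.003 and 0.0025 m and z of foot_blank in the frame of crosscut_fence below 0.004 m), for 0.2 s.
At the end, for the whole second after the job is handed in: The orange leaf is folded over to within 0.07 rad of its limit, the blue one is still folded back (under 0.4 rad); both corners of the blank's fence side are within 3 mm of the work face, its end within 2.5 mm of the orange stop block, and it lies at rest on the table (all of step 2 and value of joint blue_leaf below 0.4 rad and linear speed of foot_blank below 0.01 m/s); the robot touches nothing.
It fails at once if the blank is lifted or tipped (more than 12 mm, or 0.2 rad) (z of foot_blank in the frame of crosscut_fence above 0.012 m or angle between foot_blank's own z axis and vertical above 0.2 rad).
It fails at once if the blank is taken between the fingers (x of the grasp point in the frame of foot_blank between -0.016 and 0.016 m and y of the grasp point in the frame of foot_blank between -0.038 and 0.038 m and z of the grasp point in the frame of foot_blank between -0.01 and 0.026 m).
It fails at once if the orange leaf is taken between the fingers (x of the grasp point in the frame of orange_tab between -0.002 and 0.06 m and y of the grasp point in the frame of orange_tab between -0.016 and 0.016 m and z of the grasp point in the frame of orange_tab between -0.003 and 0.003 m).
It fails at once if the blue stop is turned up (value of joint blue_leaf above 0.5 rad).
It fails at once if one of the things lying about is moved by more than 30 mm (distance of any of tape_measure, try_square, pencil, spanner_19, spare_knob, push_stick from where it was at the start of the episode above 0.03 m).
It also fails if it takes over 64 s, if anything falls off the work surface, if the arm or the gripper's body presses on something with over 40 N, if the wrist force passes 120 N, or if a joint passes its speed limit or range.

## Robot

A 7-joint arm with a two-finger parallel gripper is mounted at the origin on a cart in front of the work surface, level with it; the furniture and walls round the work are solid. World frame = base frame: x ahead of the robot, y to its left, z up, the work surface at z = 0. Lengths are in m, angles in degrees, forces in N, time in s.
With the tool pointing down it reaches from about 0.4 to 0.85 m from the base axis. Payload 4.4 kg.
Tool frame: the origin (TCP) lies between the finger pads; the fingertips stand 25 mm ahead of it and the grasp point (between the pads) lies 6 mm ahead of it; z points along the fingers, y is the line along which they close (so a half turn about z gives the same grasp; the last joint's range is limited). The gripper opens to 94 mm and grips with 3 to 60 N. Pads are 16 mm wide; open, the fingers measure 119 mm over their backs; the gripper's body (75 mm by 177 mm) begins 78 mm behind the grasp point.
Start: joints at [-67.712, 36.005, 2.206, 86.941, -1.547, 57.084, -1.146], TCP at [0.286, 0.584, 0.23] pointing down, gripper open.
Joint ranges: [-175.42, 175.42], [-21.48, 121.26], [-71.46, 75.88], [10.55, 141.38], [-63.04, 243.04], [13.31, 113.54], [-168.57, 168.57]. Speed limits (degrees/s): [147.25, 147.25, 180, 180, 180, 180, 180].

## Interface

Orientations are given as [roll, pitch, yaw] about the fixed x, y, z axes, in that order (R = Rz(yaw) Ry(pitch) Rx(roll)).
In Python, from plant import status, get_image, ticket gives the robot as it stands.
- The arm moves only by the tool play_rows, never from a script. Its argument "rows" is a list that holds one entry, the list of rows, each a list of 4 numbers: the shift along the tool's x, y, z in m, then the turn about the tool's z in degrees. In form: [[[x, y, z, twist], ...]]. A call has 1 to 10 rows; each row shifts and turns the commanded pose from where the row before left it, along the tool's axes as they then stand; what a row does not reach is not made up. A row lasts 1/8 s, in which the tool goes at most 62.5 mm and 10.7 degrees, less where a joint would pass 70% of its speed; a pose out of reach is approached as far as the arm can. A call with a gripper value outside its range is refused whole. "fingers" is the closure in counts, from 0 (fully open) to 255 (shut), set as the call begins (left out, the last holds). The fingers move at their own pace and stop on an object; "newtons" is the grip in N (left out, the last holds). Time passes only in rows, so rows that do not move let the fingers close. It gives the time, the measured TCP pose, the force, the opening and the grip force at its end, in the units of the state.
- status.state(): the state, without advancing time (a new reading comes with each control period).
- get_image(name): name is "side" or "top" or "wrist"; returns a dict with "pixels" (384x512x3 uint8, red, green, blue), "range_z" (384x512 float32, m along the optical axis (not along the pixel's ray), 0 where there is no reading), "fx", "fy", "cx", "cy" (pixels), "pose" (4x4, takes a point from camera to world coordinates); the wrist camera has in their place "tool_from_camera" (4x4, takes a point from camera to tool coordinates, whose origin is the TCP and whose axes are the flange's). Camera axes: x right, y up, looking along -z (the intrinsics and any distortion apply to the point x, -y, -z); pixel columns grow to the right and rows downward; lengths in m; the calibration is good to about 2 mm. The wrist camera is an equidistant fisheye: a pixel r from the principal point sees the ray r / f radians off the axis. A picture is of the moment at which its call begins: read the wrist's pose just before it.
- ticket.close_job(): hands the job in; it is judged then, once.
The state is a dict: "clock": time; "qpos": joint angles; "qd": joint speeds; "effort": joint torques, N m; "tool_pos": TCP position; "orientation": TCP orientation; "contact_force": force on the tool from outside, world axes, zero at the start; "ft_torque": the same for the moment, N m; "width": finger opening in m; "finger_force": force on a finger pad.
Only numpy, scipy, OpenCV 4.12 (cv2) and the standard library are available. Lean on these libraries where they do the work, as an engineer would, in place of code of your own. Each camera call takes 0.05 s, during which the arm holds its last target. There are 200 camera calls.

## Working session

There is one attempt and no reset: what is moved stays moved. The work goes in short steps, Python scripts to look and compute and a tool call to move; the robot and the scene stay as the last step left them, time stands still between calls to the robot, and variables do not carry over. Pictures are saved under pics/ and viewed, at most 10 in all, crops included, and the job is handed in when it is done.

Besides the shell and the picture viewer there is one more tool, called after "Emit:" in YAML: its name, and indented under it one key for each argument. play_rows: Moves the arm, as the interface text tells. Its arguments: {"type":"object","properties":{"rows":{"type":"array","items":{"type":"array","items":{"type":"array","items":{"type":"number"}}}},"fingers":{"type":"number"},"newtons":{"type":"number"}},"required":["rows"]}

```bash
ls; mkdir -p pics; cat > h.py <<'E'
import numpy as np, cv2
from plant import status, get_image, ticket
def world(im, u, v, z=None):
    """pixel -> world by depth, or by plane z"""
    P=im["pose"]; d=np.array([(u-im["cx"])/im["fx"], -(v-im["cy"])/im["fy"], -1.])
    if z is None: s=im["range_z"][int(round(v)),int(round(u))]
    else: s=(z-P[2,3])/(P[:3,:3]@d)[2]
    return P[:3,:3]@(d*s)+P[:3,3]
def save(im,name): cv2.imwrite("pics/"+name, im["pixels"][:,:,::-1])
E
python3 - <<'E'
from h import *
s=status.state(); print({k:np.round(v,3).tolist() for k,v in s.items()})
for n in("top","side"):
    im=get_image(n); np.savez(n+".npz",**im); print(n,im["pose"].round(3).tolist(),im["fx"],im["cx"],im["cy"], [k for k in im])
    cv2.imwrite(f"pics/{n}0.png",cv2.resize(im["pixels"],(800,600),interpolation=cv2.INTER_CUBIC)[:,:,::-1])
E
```

```text
pics
{'clock': 0.0, 'qpos': [-67.712, 36.057, 2.201, 86.995, -1.544, 57.084, -1.146], 'qd': [-0.041, 0.064, 0.03, 0.012, -0.104, -0.08, -0.036], 'effort': [-0.0, -54.972, 1.144, -18.662, -0.052, 0.024, 0.0], 'tool_pos': [0.285, 0.583, 0.23], 'orientation': [-179.894, 0.003, 153.945], 'contact_force': [-0.8, 0.103, 0.824], 'ft_torque': [-0.026, -0.074, -0.034], 'finger_force': 0.0, 'width': 0.094}
top [[0.002, 0.995, -0.097, 0.346], [-1.0, 0.002, -0.007, -0.043], [-0.007, 0.097, 0.995, 1.221], [0.0, 0.0, 0.0, 1.0]] 359.2387869626118 254.99652055166143 195.65916050370828 ['pixels', 'range_z', 'fx', 'fy', 'cx', 'cy', 'pose']
side [[-0.856, 0.218, -0.469, -0.178], [-0.517, -0.331, 0.789, 1.08], [0.017, 0.918, 0.396, 0.624], [0.0, 0.0, 0.0, 1.0]] 429.9591035516905 259.7821543922996 193.5887512726261 ['pixels', 'range_z', 'fx', 'fy', 'cx', 'cy', 'pose']
```

View pics/top0.png

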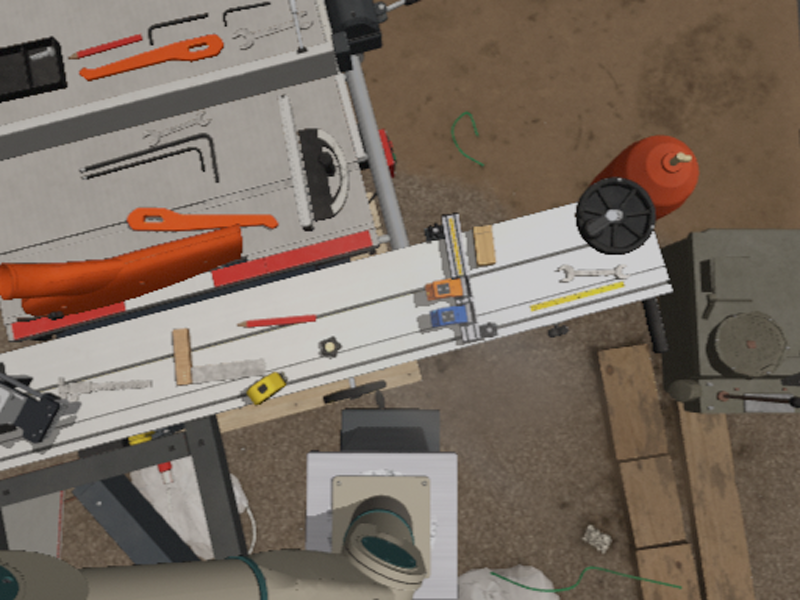

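View pics/side0.png

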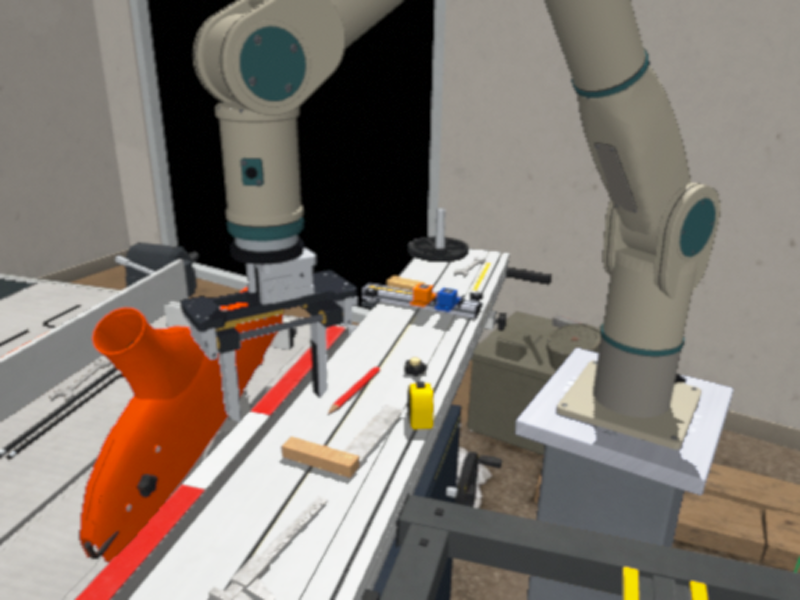

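The top view shows the fence at (460,270) in the 800x600 picture, with the orange stop at (443,288), the blue stop at (448,316) and the blank at (484,245). I'll enlarge that part.

```bash
python3 - <<'E'
from h import *
im=dict(np.load("top.npz")); c=im["pixels"][128:228,262:337]
cv2.imwrite("pics/crop0.png",cv2.resize(c,None,fx=6,fy=6,interpolation=cv2.INTER_CUBIC)[:,:,::-1])
E
```

```text
(no output)
```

View pics/crop0.png

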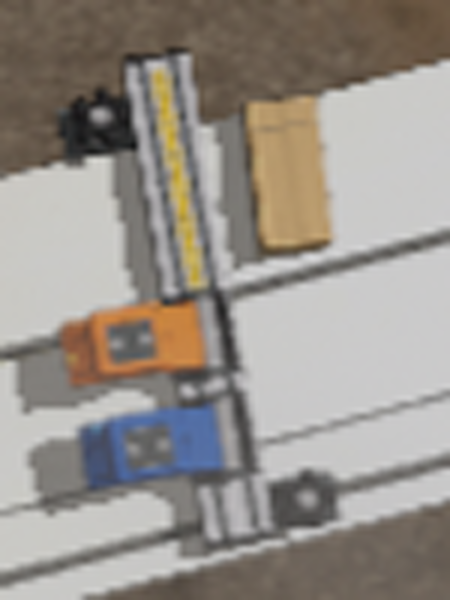

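The crop shows the fence top corners at (124,57), (190,48), (268,533), (207,545). The blank's top corners are at (247,103), (318,97), (330,243), (263,250), the orange leaf's free edge at about x 63, y 322–384, and its block top at (130,342).

```bash
python3 - <<'E'
from h import *
im=dict(np.load("top.npz"))
def w(x,y,z=None): return world(im,262+(x+.5)/6-.5,128+(y+.5)/6-.5,z)
F=np.array([w(*p,.026) for p in[(124,57),(190,48),(268,533),(207,545)]])
B=np.array([w(*p,.028) for p in[(247,103),(318,97),(330,243),(263,250)]])
print(F.round(4).tolist());print(B.round(4).tolist())
ln=lambda a:np.linalg.norm(a)
print("fence w",ln(F[0]-F[1]),ln(F[2]-F[3]),"len",ln(F[0]-F[3]),ln(F[1]-F[2]),"blank",ln(B[0]-B[1]),ln(B[1]-B[2]),ln(B[0]-B[3]))
d=(F[0]-F[3])/ln(F[0]-F[3])+(F[1]-F[2])/ln(F[1]-F[2]); d/=ln(d); d[2]=0
ex=np.array([d[1],-d[0],0]); c=F.mean(0); 
O=c+18*1e-3*ex+d*(165-137.5)*1e-3; O[2]=0
yaw=np.degrees(np.arctan2(d[1],d[0])); print("O",O,"dir y deg",yaw)
T=np.array([ex,d,[0,0,1]])
f=lambda p:T@(np.asarray(p)-O)
print("fence in F",[f(p).round(4).tolist() for p in F]); print("blank in F",[f(p).round(4).tolist() for p in B],f(B.mean(0)))
for n,p,z in[("orange edge a",(63,322),.035),("orange edge b",(72,384),.035),("orange blk",(130,342),.067),("blue ea",(82,425),.035),("blue eb",(88,486),.035),("blue blk",(148,448),.067),("knob",(303,500),.037),("knob2",(95,122),.037)]:
    print(n,f(w(*p,z)).round(4), w(*p,z).round(4),"depth",f(w(*p)).round(4))
np.savez("fr.npz",O=O,T=T)
E
```

```text
[[0.6625, -0.1274, 0.026], [0.6677, -0.1648, 0.026], [0.3935, -0.2057, 0.026], [0.3868, -0.1719, 0.026]]
[[0.6355, -0.1964, 0.028], [0.639, -0.2364, 0.028], [0.5557, -0.242, 0.028], [0.5517, -0.2045, 0.028]]
fence w 0.037726402800480556 0.034456126427938494 len 0.2792295955185977 0.2772182528526409 blank 0.04016391929226258 0.0834709498934816 0.08420822029157649
O [ 0.55755962 -0.18102021  0.        ] dir y deg 8.82592164159807
fence in F [[-0.0369, 0.1119, 0.026], [0.0009, 0.1113, 0.026], [-0.0008, -0.1659, 0.026], [-0.0352, -0.1673, 0.026]]
blank in F [[0.0272, 0.0747, 0.028], [0.0673, 0.072, 0.028], [0.06, -0.0112, 0.028], [0.0223, -0.0094, 0.028]] [0.04416948 0.03150534 0.028     ]
orange edge a [-0.0951 -0.0334  0.035 ] [ 0.5099 -0.0922  0.035 ] depth [-0.0929 -0.0288 -0.0006]
orange edge b [-0.0956 -0.0684  0.035 ] [ 0.4753 -0.0971  0.035 ] depth [-0.0936 -0.0652  0.0034]
orange blk [-0.0631 -0.0539  0.067 ] [ 0.4947 -0.127   0.067 ] depth [-0.0632 -0.054   0.0686]
blue ea [-0.0937 -0.0917  0.035 ] [ 0.4526 -0.1025  0.035 ] depth [-0.0913 -0.0887 -0.002 ]
blue eb [-0.0957 -0.1255  0.035 ] [ 0.4188 -0.1057  0.035 ] depth [-0.0958 -0.1256  0.0368]
blue blk [-0.0626 -0.1119  0.067 ] [ 0.4373 -0.1363  0.067 ] depth [-0.0629 -0.1121  0.0697]
knob [ 0.0196 -0.1511  0.037 ] [ 0.4112 -0.2236  0.037 ] depth [ 0.0197 -0.1511  0.0365]
knob2 [-0.06   0.075  0.037] [ 0.6225 -0.1103  0.037 ] depth [-0.0601  0.0746  0.0386]
```

```bash
cat >> h.py <<'E'
_d=np.load("fr.npz"); O,T=_d["O"],_d["T"]
def tip():
    """fingertip pos in fence frame (mm), yaw error (deg), force in fence axes"""
    s=status.state(); p=T@(np.array(s["tool_pos"])-O); p[2]-=.025
    yaw0=np.degrees(np.arctan2(T[1,1],T[1,0]))+90
    print("t",round(s["clock"],2),"tip mm",(p*1e3).round(1),"yawerr",round(s["orientation"][2]-yaw0,2),"F",(T@np.array(s["contact_force"])).round(1),"w",round(s["width"],4))
    return p
def go(x,y,z):
    """print tool-axis shift (m) to bring tip to fence mm (x,y,z)"""
    d=np.array([x,y,z])/1e3-tip(); print("shift",np.round([-d[0],d[1],-d[2]],4))
E

```

Emit:
play_rows:
  rows:
    - [[0,0,0,9.2],[0,0,0,9.2],[0,0,0,9.2],[0,0,0,9.2],[0,0,0,9.2],[0,0,0,9.1],[0,0,0,0]]
  fingers: 255
  newtons: 20

```text
clock: 0.98
tool_pos: [0.2852, 0.5837, 0.2299]
orientation: [-180.0, 0.1, 98.9]
contact_force: [-0.4, 0.6, -0.6]
width: 0.0275
finger_force: 0.0
```

```bash
python3 -c "
from h import *
go(-130,-52,150)"
```

```text
t 0.97 tip mm [-797.5 -151.8  204.9] yawerr 0.12 F [-0.6 -0.3 -0.6] w 0.0275
shift [-0.6675  0.0998  0.0549]
```

Emit:
play_rows:
  rows:
    - [[-0.03,0.01,0,0],[-0.055,0.01,0,0],[-0.055,0.01,0,0],[-0.055,0.01,0,0],[-0.055,0.01,0,0],[-0.055,0.01,0,0],[-0.055,0.01,0,0],[-0.055,0.01,0,0],[-0.055,0.01,0,0],[-0.055,0.01,0,0]]

```text
clock: 2.22
tool_pos: [0.4655, 0.0789, 0.2306]
orientation: [180.0, -0.0, 99.1]
contact_force: [-0.1, -0.0, 0.5]
width: 0.0006
finger_force: 0.0
```

Emit:
play_rows:
  rows:
    - [[-0.05,0,0.015,0],[-0.05,0,0.02,0],[-0.0325,0,0.02,0],[0,0,0,0],[0,0,0,0]]

```text
clock: 2.85
tool_pos: [0.4854, -0.0494, 0.1756]
orientation: [-180.0, -0.1, 99.0]
contact_force: [1.0, -0.4, -0.4]
width: 0.0004
finger_force: 0.0
```

```bash
python3 - <<'E'
from h import *
go(-110,-52,58)
im=get_image("wrist"); print(im["fx"],im["cx"],im["cy"],im["tool_from_camera"].round(3).tolist())
cv2.imwrite("pics/w1.png",cv2.resize(im["pixels"],(800,600),interpolation=cv2.INTER_CUBIC)[:,:,::-1])
E
```

```text
t 2.85 tip mm [-141.1  -51.1  150.6] yawerr 0.14 F [ 0.5  1.  -0.4] w 0.0004
shift [-0.0311 -0.0009  0.0926]
297.3186396354542 261.7587365081868 188.27264337398523 [[-0.001, 0.972, 0.235, 0.068], [1.0, 0.0, 0.001, 0.001], [0.0, 0.235, -0.972, -0.153], [0.0, 0.0, 0.0, 1.0]]
```

View pics/w1.png

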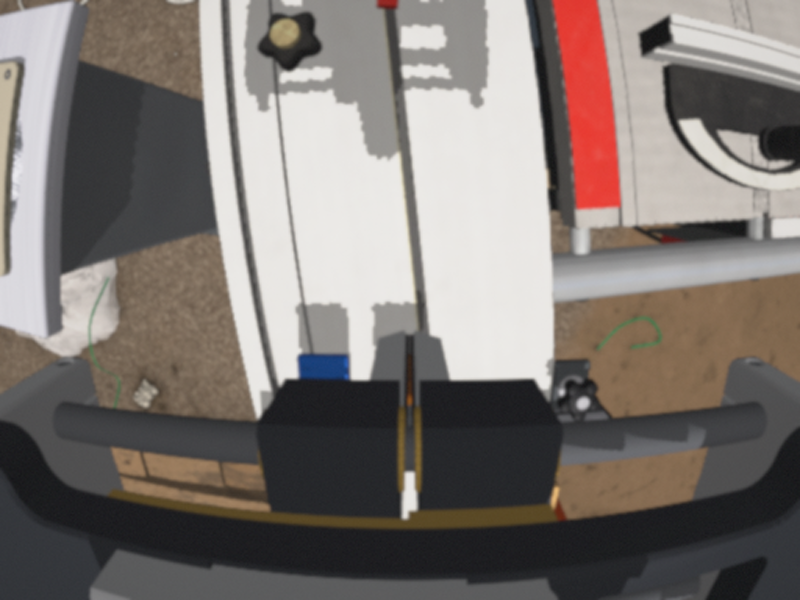

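The wrist view shows the closed fingers at (410,430) lined up with the orange tab's shadow at (395,305), and the blue tab at (324,355). That puts blue at fence y ≈ -107 mm, which agrees with the top view. Next I go to the outer face of the orange block.

Emit:
play_rows:
  rows:
    - [[-0.01,-0.001,0.045,0],[-0.02,-0.001,0.0446,0],[0,0,0,0],[-0.008,0,0,0],[-0.006,0,0,0],[-0.002,0,0,0],[-0.002,0,0,0],[-0.002,0,0,0],[0,0,0,0]]

```text
clock: 4.03
tool_pos: [0.4911, -0.0989, 0.086]
orientation: [180.0, -0.1, 98.9]
contact_force: [0.0, 4.2, 3.0]
width: 0.0007
finger_force: 1.9
```

```bash
python3 -c "
from h import *
go(-86.5,-53,72)"
```

```text
t 4.03 tip mm [-91.3 -53.   61. ] yawerr 0.06 F [-4.2  0.7  3. ] w 0.0007
shift [-0.0048  0.     -0.011 ]
```

Contact came exactly where predicted. I follow the arc up.

Emit:
play_rows:
  rows:
    - [[-0.003,0,-0.006,0],[-0.0035,0,-0.0055,0],[-0.0035,0,-0.005,0],[-0.0035,0,-0.005,0],[-0.004,0,-0.0045,0],[-0.0045,0,-0.004,0],[0,0,0,0]]

```text
clock: 4.9
tool_pos: [0.4948, -0.1227, 0.1164]
orientation: [179.9, 0.1, 98.8]
contact_force: [-0.5, 1.8, 5.6]
width: 0.0003
finger_force: 2.5
```

```bash
python3 -c "
from h import *
go(-59.9,-53,97.3)
im=get_image('side'); c=im['pixels'][170:230,215:325]
cv2.imwrite('pics/s2.png',cv2.resize(c,None,fx=6,fy=6,interpolation=cv2.INTER_CUBIC)[:,:,::-1])"
```

```text
t 4.9 tip mm [-67.2 -53.1  91.4] yawerr -0.04 F [-1.8 -0.2  5.6] w 0.0003
shift [-0.0073  0.0001 -0.0059]
```

View pics/s2.png

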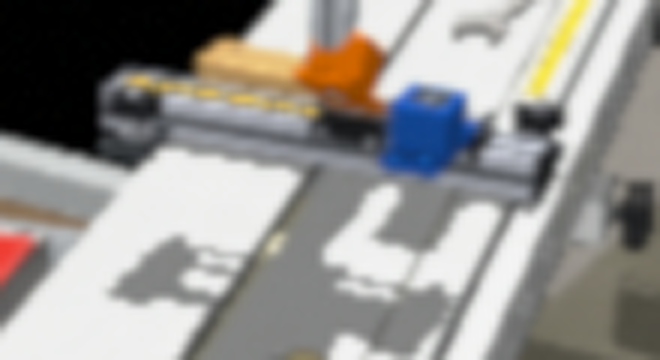

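The side crop shows the orange leaf raised about 30°, with the fingers at (335,20) against its block at (340,65). Blue is still folded back at (425,130). I continue the arc.

Emit:
play_rows:
  rows:
    - [[-0.0045,0,-0.0035,0],[-0.005,0,-0.003,0],[-0.005,0,-0.003,0],[-0.0055,0,-0.002,0],[-0.0055,0,-0.0018,0],[-0.006,0,-0.001,0],[0,0,0,0]]

```text
clock: 5.82
tool_pos: [0.4994, -0.1543, 0.1303]
orientation: [180.0, 0.1, 98.8]
contact_force: [-0.1, -0.0, 2.1]
width: 0.0003
finger_force: 1.0
```

```bash
python3 - <<'E'
from h import *
tip()
im=get_image("top"); c=im["range_z"]
pts=[]
for v in range(165,205):
    for u in range(262,305):
        if c[v,u]>0:
            r,g,b=im["pixels"][v,u].astype(int)
            if r>150 and r-b>100 and 40<g<160: pts.append(T@(world(im,u,v)-O))
p=np.array(pts)*1e3; p=p[(p[:,2]>45)&(p[:,1]<-25)&(p[:,1]>-80)]
print(len(p)); print(p[np.argsort(p[:,0])][::max(1,len(p)//25)].round(0).tolist())
E
```

```text
t 5.83 tip mm [-35.3 -53.4 105.3] yawerr -0.05 F [ 0.  -0.1  2.1] w 0.0003Traceback (most recent call last):
  File "<stdin>", line 10, in <module>
IndexError: too many indices for array: array is 1-dimensional, but 2 were indexed
```

Emit:
play_rows:
  rows:
    - [[0,0,-0.015,0],[0,0,-0.03,0],[0.03,0,0,0],[0.04,0,0,0],[0.01,0,0,0],[0,0,0.04,0],[0,0,0.03,0],[0,0,0,0]]

```text
clock: 6.88
tool_pos: [0.4859, -0.0747, 0.1041]
orientation: [-179.8, -0.0, 98.8]
contact_force: [-0.8, -0.2, 0.2]
width: 0.0003
finger_force: 0.0
```

```bash
python3 - <<'E'
from h import *
tip()
im=get_image('side'); c=im['pixels'][165:230,225:325]
cv2.imwrite('pics/s3.png',cv2.resize(c,None,fx=7,fy=7,interpolation=cv2.INTER_CUBIC)[:,:,::-1])
E
```

```text
t 6.88 tip mm [-116.   -54.5   79.1] yawerr -0.04 F [ 0.1 -0.8  0.2] w 0.0003
```

View pics/s3.png

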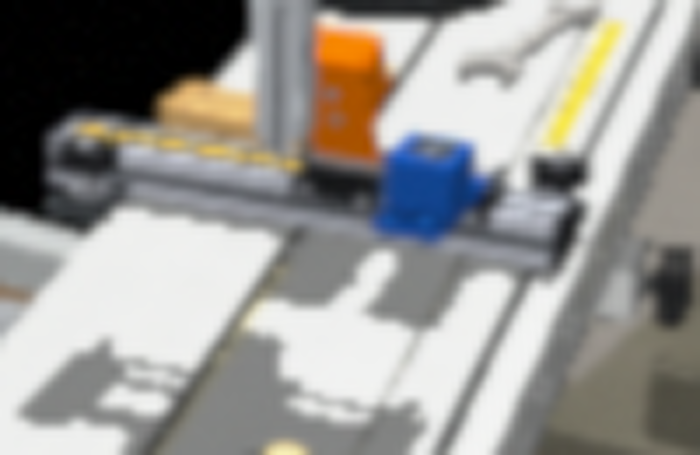

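The orange leaf stands at about 60–70° at (348,95), with its back facing the fingers at (285,80). I push it over from behind.

Emit:
play_rows:
  rows:
    - [[-0.02,0,0,0],[-0.015,0.001,0,0],[-0.01,0,0,0],[-0.01,0,0,0],[-0.01,0,0,0],[-0.01,0,0,0],[-0.01,0,0,0],[-0.01,0,0,0],[-0.005,0,0,0],[0,0,0,0]]

```text
clock: 8.18
tool_pos: [0.5033, -0.1734, 0.105]
orientation: [-180.0, 0.0, 98.8]
contact_force: [-0.3, 0.3, 0.4]
width: 0.0005
finger_force: 0.0
```

```bash
python3 -c "
from h import *
tip()"
```

```text
t 8.18 tip mm [-15.8 -52.5  80. ] yawerr -0.03 F [-0.3 -0.2  0.4] w 0.0005
```

Emit:
play_rows:
  rows:
    - [[-0.01,0,0,0],[-0.01,0,0,0],[-0.01,0,0,0],[-0.01,0,0.004,0],[-0.008,0,0.008,0],[-0.006,0,0.008,0],[-0.004,0,0.008,0],[-0.002,0,0.007,0],[0,0,0,0]]

```text
clock: 9.3
tool_pos: [0.5122, -0.2319, 0.0695]
orientation: [-179.9, -0.0, 98.8]
contact_force: [-0.2, -0.1, 0.3]
width: 0.0009
finger_force: 0.0
```

```bash
python3 -c "
from h import *
tip()"
```

```text
t 9.3 tip mm [ 43.3 -52.6  44.5] yawerr 0.01 F [ 0.1 -0.2  0.3] w 0.0009
```

Emit:
play_rows:
  rows:
    - [[-0.004,0,0.002,0],[0,0,0.002,0],[0,0,0.002,0],[0,0,0.0015,0],[0,0,0.001,0],[0,0,0,0]]

```text
clock: 10.05
tool_pos: [0.5136, -0.2363, 0.064]
orientation: [179.9, 0.0, 98.8]
contact_force: [-3.7, 1.2, 19.3]
width: 0.0004
finger_force: 9.7
```

```bash
python3 -c "
from h import *
tip()"
```

```text
t 10.05 tip mm [ 47.8 -52.   39. ] yawerr -0.0 F [-1.8 -3.5 19.3] w 0.0004
```

The leaf reached the hard limit, with 19 N at z = 39 mm. I retreat and check the leaf and blank in the top view.

Emit:
play_rows:
  rows:
    - [[0,0,-0.02,0],[0,0,-0.04,0],[-0.05,0.03,-0.01,0],[-0.06,0.04,0,0],[-0.05,0.02,0,0],[0,0,0,0]]

```text
clock: 10.8
tool_pos: [0.6202, -0.3775, 0.1309]
orientation: [-180.0, 0.2, 98.6]
contact_force: [-1.2, 0.1, 0.6]
width: 0.0006
finger_force: 0.0
```

```bash
python3 - <<'E'
from h import *
tip()
im=get_image("top"); c=im["pixels"][128:228,262:337]
cv2.imwrite("pics/crop1.png",cv2.resize(c,None,fx=6,fy=6,interpolation=cv2.INTER_CUBIC)[:,:,::-1])
E
```

```text
t 10.8 tip mm [203.8  31.8 105.9] yawerr -0.18 F [-0.3 -1.2  0.6] w 0.0006
```

View pics/crop1.png

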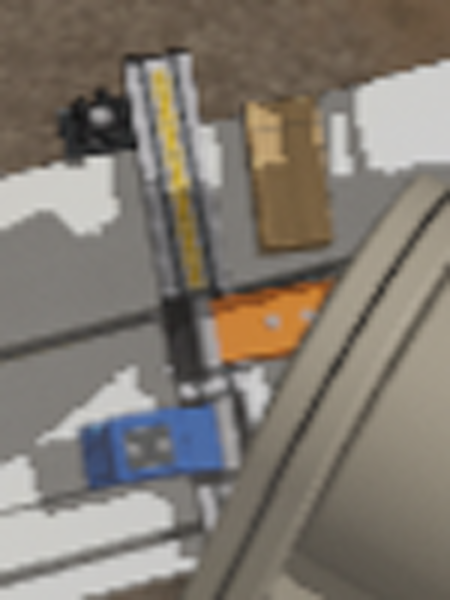

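The orange leaf now lies flat on the work side at (270,320). The blank has not moved, at (288,175), and blue is still folded back. I go down on the blank's right side and push it to the fence.

Emit:
play_rows:
  rows:
    - [[0.04,0.001,0.03,0],[0.05,0,0.035,0],[0.024,0,0.034,0],[0,0,0,0],[0.01,0,0,0],[0.006,0,0,0],[0.006,0,0,0],[0.006,0,0,0],[0,0,0,0]]

```text
clock: 11.98
tool_pos: [0.5994, -0.2317, 0.0328]
orientation: [180.0, -0.0, 98.9]
contact_force: [-0.2, 0.2, -1.0]
width: 0.0007
finger_force: 0.0
```

```bash
python3 -c "
from h import *
go(48,33,7)"
```

```text
t 11.97 tip mm [56.5 33.6  7.8] yawerr 0.04 F [-0.3 -0.2 -1. ] w 0.0007
shift [ 0.0085 -0.0006  0.0008]
```

Emit:
play_rows:
  rows:
    - [[0.004,0,0,0],[0.003,0,0,0],[0.002,0,0,0],[0.001,0,0,0],[0,0,0,0],[0,0,0,0]]

```text
clock: 12.72
tool_pos: [0.5984, -0.2254, 0.0329]
orientation: [179.9, 0.2, 98.8]
contact_force: [1.7, -5.5, -0.2]
width: 0.0002
finger_force: 2.9
```

```bash
python3 - <<'E'
from h import *
tip()
im=get_image("top"); c=im["pixels"][128:228,262:337]
cv2.imwrite("pics/crop2.png",cv2.resize(c,None,fx=6,fy=6,interpolation=cv2.INTER_CUBIC)[:,:,::-1])
E
```

```text
t 12.72 tip mm [50.1 33.5  7.9] yawerr -0.05 F [ 5.7  0.8 -0.2] w 0.0002
```

The blank is seated against the fence: 5.7 N with the tip at x = 50. Now I go round to its far end and push along the fence.

Emit:
play_rows:
  rows:
    - [[-0.02,0,0,0],[0,0.02,-0.03,0],[0,0.05,-0.02,0],[0.05,0.004,0,0],[0,0,0.03,0],[0,0,0.019,0],[0,0,0,0],[0,-0.01,0,0],[0,-0.008,0,0],[0,0,0,0]]

```text
clock: 14.02
tool_pos: [0.6479, -0.1852, 0.0345]
orientation: [180.0, 0.0, 98.8]
contact_force: [0.7, 0.4, 0.3]
width: 0.0005
finger_force: 0.0
```

```bash
python3 -c "
from h import *
go(20,64,8)"
```

```text
t 14.03 tip mm [18.  88.6  9.5] yawerr -0.06 F [-0.2  0.8  0.3] w 0.0005
shift [-0.002  -0.0246  0.0015]
```

Emit:
play_rows:
  rows:
    - [[-0.002,-0.004,0.0015,0],[0,-0.005,0,0],[0,-0.005,0,0],[0,-0.004,0,0],[0,-0.003,0,0],[0,-0.002,0,0],[0,0,0,0]]

```text
clock: 14.9
tool_pos: [0.6261, -0.19, 0.0322]
orientation: [-180.0, 0.0, 98.8]
contact_force: [1.5, 0.1, 0.7]
width: 0.0002
finger_force: 0.7
```

```bash
python3 -c "
from h import *
go(20,62,8)"
```

```text
t 14.9 tip mm [19.4 66.3  7.2] yawerr 0.0 F [0.1 1.5 0.7] w 0.0002
shift [-0.0006 -0.0043 -0.0008]
```

Pushing lightly at 1.5 N. I continue in small steps until it butts.

Emit:
play_rows:
  rows:
    - [[0,-0.002,0,0],[0,-0.0015,0,0],[0,0,0,0]]

```text
clock: 15.28
tool_pos: [0.6224, -0.1904, 0.0321]
orientation: [-180.0, -0.0, 98.8]
contact_force: [1.0, -1.6, 0.6]
width: 0.0005
finger_force: 0.7
```

Emit:
play_rows:
  rows:
    - [[0,-0.001,0,0],[0,0,0,0]]

```text
clock: 15.52
tool_pos: [0.6224, -0.1904, 0.0322]
orientation: [179.9, 0.0, 98.9]
contact_force: [3.5, -0.3, -1.6]
width: 0.0007
finger_force: 1.8
```

Emit:
play_rows:
  rows:
    - [[0,-0.001,0,0],[0,0,0,0]]

```text
clock: 15.78
tool_pos: [0.6223, -0.1904, 0.0324]
orientation: [179.8, 0.0, 98.9]
contact_force: [5.5, 0.1, -1.1]
width: 0.0005
finger_force: 2.7
```

```bash
python3 -c "
from h import *
tip()"
```

```text
t 15.78 tip mm [19.2 62.5  7.4] yawerr 0.04 F [ 0.7  5.5 -1.1] w 0.0005
```

It butts at 5.5 N with the tip at y = 62.5, as predicted. I press once more sideways at mid-blank to make sure it is flat.

Emit:
play_rows:
  rows:
    - [[0,0.015,0,0],[0,0,-0.045,0],[-0.06,-0.02,0,0],[0,-0.047,0,0],[0,0,0.025,0],[0,0,0.02,0],[0,0,0,0],[0.015,0,0,0],[0.008,0,0,0],[0,0,0,0]]

```text
clock: 17.02
tool_pos: [0.5757, -0.2328, 0.0327]
orientation: [180.0, -0.0, 99.0]
contact_force: [-0.5, -0.7, 0.3]
width: 0.0002
finger_force: 0.0
```

Emit:
play_rows:
  rows:
    - [[0.004,0,0,0],[0.003,0,0,0],[0.001,0,0,0],[0,0,0,0]]

```text
clock: 17.52
tool_pos: [0.5745, -0.2295, 0.0326]
orientation: [179.9, 0.2, 98.8]
contact_force: [1.0, -5.0, -0.9]
width: 0.0006
finger_force: 2.6
```

```bash
python3 -c "
from h import *
tip()"
```

```text
t 17.52 tip mm [50.5  9.3  7.6] yawerr -0.07 F [ 5.1  0.3 -0.9] w 0.0006
```

Emit:
play_rows:
  rows:
    - [[-0.02,0,0,0],[0,0,-0.06,0],[0,0,-0.06,0],[0.06,0,-0.02,0],[0.06,0,0,0],[0.06,0,0,0],[0.06,0,0,0],[0.06,0,0,0],[0.06,0,0,0],[0,0,0,0]]

```text
clock: 18.77
tool_pos: [0.5206, 0.1148, 0.1716]
orientation: [-179.9, -0.2, 99.4]
contact_force: [-0.7, -0.3, 0.1]
width: 0.0008
finger_force: 0.0
```

```bash
python3 - <<'E'
from h import *
tip()
im=get_image("top"); np.savez("top2.npz",**im); c=im["pixels"][128:208,267:337]
cv2.imwrite("pics/crop3.png",cv2.resize(c,None,fx=7,fy=7,interpolation=cv2.INTER_CUBIC)[:,:,::-1])
E
```

```text
t 18.77 tip mm [-298.     8.8  146.6] yawerr 0.56 F [ 0.2 -0.7  0.1] w 0.0008
```

View pics/crop3.png

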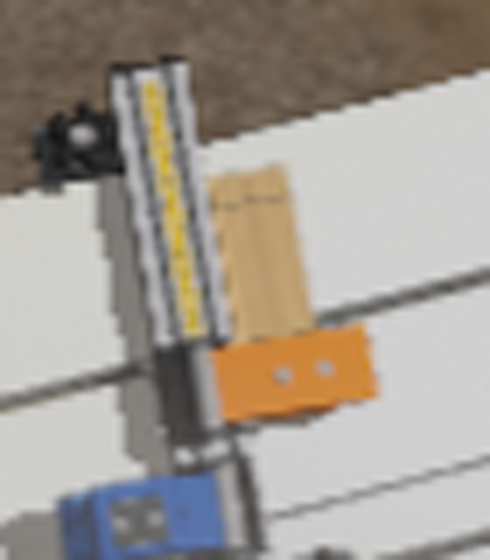

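The crop shows the blank parallel to and against the fence at (220,260), with its end at the orange leaf's edge at (270,335). I check the leaf level and blank yaw by depth before handing in.

```bash
python3 - <<'E'
from h import *
im=dict(np.load("top2.npz"))
def w(x,y,z=None): return (T@(world(im,267+(x+.5)/7-.5,128+(y+.5)/7-.5,z)-O)*1e3).round(1)
for x,y in[(230,385),(255,375),(300,355),(345,355),(360,360)]: print("leaf",w(x,y))
for p in[(210,180),(285,165),(313,328),(232,340)]: print("blank",w(*p,.028))
for p in[(225,352),(362,325),(376,395),(222,420)]: print("leaf corner",w(*p,.039))
for p in[(190,65),(229,345)]: print("fence edge",w(*p,.026))
E
```

```text
leaf [ -6.8 -52.4  41.3]
leaf [  5.4 -49.7  43.5]
leaf [ 29.  -42.8  37. ]
leaf [ 49.4 -46.4  40.6]
leaf [ 56.6 -49.5  37.7]
blank [ 1.8 48.9 28. ]
blank [38.7 50.6 28. ]
blank [ 38.8 -29.7  28. ]
blank [ -0.5 -29.6  28. ]
leaf corner [ -6.2 -36.2  39. ]
leaf corner [ 60.1 -33.3  39. ]
leaf corner [ 61.  -67.3  39. ]
leaf corner [-12.9 -68.   39. ]
fence edge [  1.7 106.7  26. ]
fence edge [ -2.  -31.5  26. ]
```

```bash
python3 -c "
from h import *
print(ticket.close_job())"
```

```text
the job is handed in; nothing more can be done
None
```

I handed the job in after about 19 s of robot time, without a verdict coming back: the orange stop is folded flat on the work side, the blank is flat against the fence and butted against it, and the blue stop and the other things were left alone.

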